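Slide the last salt puck into its tray pocket

ROBOT

A 7-joint arm with a two-finger parallel gripper is mounted at the origin on the work surface. World frame = base frame: x ahead of the robot, y to its left, z up, the work surface at z = 0. Lengths are in m, angles in rad, forces in N, time in s.
With the tool pointing down it reaches from about 0.425 to 1.025 m from the base axis. Payload 9.4 kg.
Tool frame: the origin (TCP) lies at the very end of the fingers, on their centre line; the grasp point (between the pads) lies 19 mm behind it (bot.grasp_offset is the distance from the TCP to the grasp point, in m); x points along the fingers, z is the direction in which the jaws open and shut, and the axes are right-handed (so a half turn about x gives the same grasp; the last joint's range is limited). The gripper opens to 93 mm and grips with 3 to 60 N. Pads are 15 mm wide; open, the fingers measure 128 mm over their backs; the gripper's body (75 mm by 188 mm) begins 65 mm behind the grasp point.
Start: joints at [-1.3, 0.599, -0.003, 1.599, 0.002, 0.943, -0.08], TCP at [0.247, 0.682, 0.219] pointing down, gripper open.
Joint ranges: [-2.57, 2.57], [-0.35, 1.97], [-1.29, 1.29], [0.11, 2.56], [-1.05, 4.19], [0.11, 1.86], [-2.63, 2.63]. Speed limits (rad/s): [2.22, 2.22, 3.01, 3.01, 3.14, 3.14, 3.14].

INTERFACE

Orientations are given as a unit quaternion [x, y, z, w].
In Python, from station import bot, vision, ticket gives the robot as it stands. The module is installed in compiled form; this text tells all that it offers.
- The arm moves only by the tool arm_command, never from a script. Its argument "increments" is a list of rows, each a list of 7 numbers: the turn, a rotation vector about the world's x, y, z normalised to -1 to 1, where 1 is 1.5 rad, then the shift along the world's x, y, z normalised to -1 to 1, where 1 is 40 cm, then the opening, from -1 (shut) to 1 (fully open). A call has 1 to 20 rows; each row shifts and turns the commanded pose from where the row before left it; what a row does not reach is not made up. A row lasts 1/8 s, in which the tool goes at most 62.5 mm and 10.7 degrees, less where a joint would pass 70% of its speed; a pose out of reach is approached as far as the arm can. A call with a number of a shift or a turn outside -1 to 1 is refused whole. A call with a gripper value outside its range is refused whole. The fingers move at their own pace and stop on an object; the grip force is fixed at half the most. Time passes only in rows, so rows that do not move let the fingers close. It gives the time, the measured TCP pose, the force and the opening at its end, in the units of the state.
- bot.get_state(): the state, without advancing time (a new reading comes with each control period).
- vision.camera(name): name is "scene" or "top"; returns (picture, depth): 420x560x3 uint8, blue, green, red; 420x560 float32, m along the optical axis (not along the pixel's ray), 0 where there is no reading.
- vision.get_calibration(name): a dict with "intrinsics" (3x3 intrinsics, pixels), "k1" (the pictures are not rectified: a ray, as slopes to the right and down, at radius r is drawn at 1 + k1 r^2 times it, then the intrinsics apply), "world_to_cam" (4x4, takes a point from world to camera coordinates). Camera axes: x right, y up, looking along -z (the intrinsics and any distortion apply to the point x, -y, -z); pixel columns grow to the right and rows downward; lengths in m; the calibration is good to about 2 mm. A picture is of the moment at which its call begins. get_calibration takes no time and is no camera call.
- ticket.sign_off(): hands the job in, once; it reports no verdict.
The state is a dict: "time": time; "joint_positions": joint angles; "qd": joint speeds; "joint_torque": joint torques, N m; "eef_pos": TCP position; "tool_rot": TCP orientation; "wrist_force": force on the tool from outside, world axes, zero at the start; "ft_torque": the same for the moment, N m; "grip_width": finger opening in m.
Only numpy, scipy, OpenCV 4.12 (cv2) and the standard library are available. Lean on these libraries where they do the work, as an engineer would, in place of code of your own. Each camera call takes 0.05 s, during which the arm holds its last target. There are 200 camera calls.

TASK

The packing tray has one empty round pocket. With the fingertips, gently push the loose salt puck lying on the tray's deck across the pocket's edge so that it drops in and lies flat on the pocket's floor. Never pick the puck up: keep it sliding on the wood. Leave the two pucks already seated, the jar and the brush as they are, and move clear at the end.

Things in the scene. Friction and masses are not known exactly. Their poses are not given: they have to be found in the camera images.
- tray: Fixed beech packing tray, 270 mm (its y) by 259 mm (its x, from -130 to +129 mm), all its flat top at 22 mm above the table, no raised lip anywhere. Origin: on the table surface; its x axis runs level from the bare loading deck (the side towards the robot, x from -130 to +35 mm) to the row of three darker square pocket blocks (78 mm each, side by side, centred at tray x = +75 mm and tray y = -78, 0 and +78 mm, tops flush with the deck); z is up.
- pocket (a point): Centre of the mouth of the only empty pocket, level with the deck top, its axes parallel to the tray's. It is one of the three places in the row, at random; the other two hold pucks. The pocket is a round blind recess about 61 mm in diameter and 10 mm deep with a flat floor.
- puck: The loose puck to push: pressed white salt, 56 mm in diameter, 14 mm thick, with a thin score line across the top, about 50 to 100 g. Origin: centre of its underside; z up. It starts lying flat on the bare deck, and once seated stands 4 mm above the deck. It tips in as its leading edge crosses the pocket, and drops flat only when centred over the pocket to about 2 mm. Pushed off the deck it would fall to the table.
- seated_b: A like puck already seated in another pocket, standing 4 mm above the deck. Origin: centre of its underside. To be left alone.
- seated_c: A second like puck already seated in the remaining pocket. Origin: centre of its underside. To be left alone.
- jar: Upright glass jar with steel cap, 60 mm in diameter, 85 mm tall, on the table to the right of the tray. Origin: centre of its underside. To be left alone.
- brush: Hand brush 200 mm long lying on the table to the left of the tray. To be left alone.
Mind the look-alikes: they are no part of the job. Leave any orange, red or yellow look-alike of the puck alone.

How it is judged:
At the end, for the whole second after the job is handed in: The loose puck is at rest and flat (0.06 rad) in the empty pocket: centre within 5 mm of the pocket's, underside at least 8.5 mm below the deck top. The seated pucks are flat and within 8 mm, jar and brush within 12 mm, of where they were (horizontal distance between puck and pocket below 0.005 m and z of puck in the frame of pocket below -0.0085 m and angle between each of puck, seated_b, seated_c's own z axis and vertical below 0.06 rad and linear speed of puck below 0.01 m/s and distance of each of seated_b, seated_c from where it was at the start of the episode below 0.008 m and not (distance of any of jar, brush from where it was at the start of the episode above 0.012 m)); the robot touches nothing.
It fails at once if the puck is lifted: its underside's centre more than 6 mm above the deck, or tilted more than 0.5 rad (z of puck in the frame of tray above 0.028 m or angle between puck's own z axis and vertical above 0.5 rad).
It fails at once if the puck is struck, flicked or pressed hard: faster than 0.5 m/s, or fingers on it with more than 35 N (linear speed of puck above 0.5 m/s or contact force between the fingers and puck above 35 N).
It fails at once if a seated puck is shifted by more than 10 mm or unseated (distance of any of seated_b, seated_c from where it was at the start of the episode above 0.01 m).
It fails at once if the jar or the brush is moved more than 12 mm or the jar is tipped (distance of any of jar, brush from where it was at the start of the episode above 0.012 m or angle between jar's own z axis and vertical above 0.3 rad).
It also fails if it takes over 48 s, if anything falls off the work surface, if the arm or the gripper's body presses on something with over 40 N, if the wrist force passes 120 N, or if a joint passes its speed limit or range.

## Working session

There is one attempt and no reset: what is moved stays moved. The work goes in short steps, Python scripts to look and compute and a tool call to move; the robot and the scene stay as the last step left them, time stands still between calls to the robot, and variables do not carry over. Pictures are saved under pics/ and viewed, about 8 in all and at most 12, crops included, and the job is handed in when it is done.

Besides the shell and the picture viewer there is one more tool, called after "Request:" by a JSON object that holds its "api" and its "payload". arm_command: Moves the arm, as the interface text tells. Scaled input: -1 to 1 covers 40 cm each way for a shift and 1.5 rad each way for a turn. Its arguments: {"type":"object","properties":{"increments":{"type":"array"}},"required":["increments"]}

```bash
mkdir -p pics; cat > h.py <<'E'
import numpy as np, cv2
from station import bot, vision, ticket
def cast(name,u,v,z):
    c=vision.get_calibration(name);K=np.array(c["intrinsics"]);T=np.array(c["world_to_cam"]);k=c["k1"]
    d=np.array([(u-K[0,2])/K[0,0],(v-K[1,2])/K[1,1]]);s=d.copy()
    for _ in range(20): s=d/(1+k*(s@s))
    R=T[:3,:3];o=-R.T@T[:3,3];r=R.T@np.array([s[0],-s[1],-1])
    return o+r*(z-o[2])/r[2]
E
python3 - <<'E'
from h import *
for n in("scene","top"):
    im,d=vision.camera(n);cv2.imwrite(f"pics/{n}0.png",im);np.save(f"{n}d.npy",d)
    c=vision.get_calibration(n);print(n,c)
print(bot.get_state())
E
```

```text
scene {'intrinsics': array([[414.11662791,   0.        , 273.20079108],
       [  0.        , 414.11662791, 210.70025465],
       [  0.        ,   0.        ,   1.        ]]), 'k1': 0.004085529905023274, 'world_to_cam': array([[-0.81594021,  0.57812947,  0.00280934,  0.41169345],
       [-0.35787345, -0.50888743,  0.78291773,  0.13347008],
       [ 0.45405746,  0.63780867,  0.62211891, -1.21758364],
       [ 0.        ,  0.        ,  0.        ,  1.        ]])}
top {'intrinsics': array([[454.73013939,   0.        , 288.17471305],
       [  0.        , 454.73013939, 210.01785605],
       [  0.        ,   0.        ,   1.        ]]), 'k1': -0.15576412075656454, 'world_to_cam': array([[-0.00807977, -0.99974047, -0.02130045,  0.02618147],
       [ 0.98259278, -0.01189113,  0.18539155, -0.49058672],
       [-0.18559672, -0.01943175,  0.98243385, -1.06563301],
       [ 0.        ,  0.        ,  0.        ,  1.        ]])}
{'time': 0.1, 'joint_positions': array([-1.29971666,  0.60005677, -0.00257481,  1.6000252 ,  0.00178479,
        0.94289067, -0.07977857]), 'qd': array([-0.00050536, -0.0019538 ,  0.00144884, -0.00385336, -0.0015564 ,
        0.00091339, -0.00015924]), 'joint_torque': array([ 5.95771096e-03, -7.66550231e+01,  1.50264781e+00, -2.52938086e+01,
       -5.22311870e-02,  1.36017753e-02,  5.34908327e-05]), 'eef_pos': array([0.24693362, 0.68120185, 0.21784626]), 'tool_rot': array([-0.40628769,  0.57932494,  0.40567262,  0.57856948]), 'wrist_force': array([-1.22230691,  0.219967  ,  0.47858867]), 'ft_torque': array([ 0.02118407,  0.04932449, -0.01675183]), 'grip_width': 0.09280249512362437}
```

View pics/top0.png

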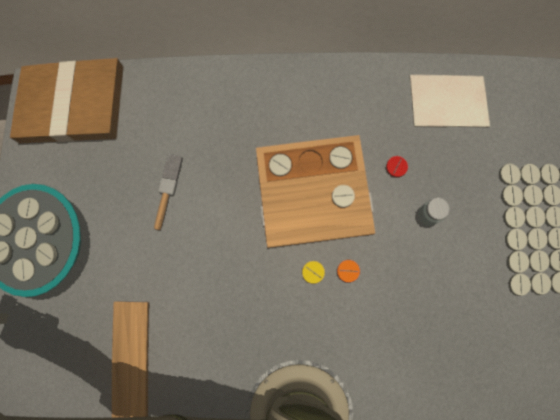

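View pics/scene0.png

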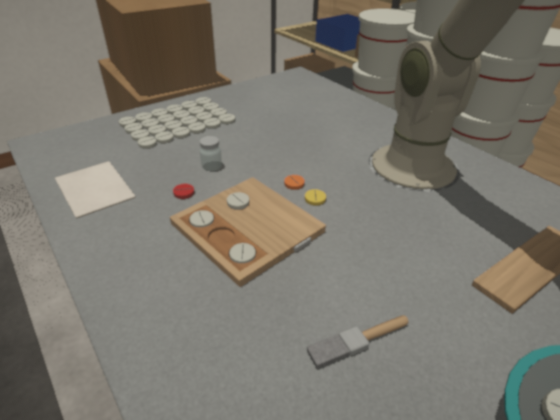

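The top view shows the tray with seated pucks at (281,164) and (341,157), and the empty middle pocket at about (311,160). A third white puck lies on the bare deck at (343,196). Of the look-alikes, red (398,167), yellow (314,272) and orange (349,271) are the wrong colour and off the tray. The white pucks in the bowl and the grid are off the tray too. So (343,196) is the loose puck. Next I measure and check an enlarged crop.

```bash
cat >> h.py <<'E'
def pucks(im,name="top",roi=(250,130,130,120)):
    x,y,w,h=roi;hsv=cv2.cvtColor(im[y:y+h,x:x+w],cv2.COLOR_BGR2HSV)
    m=((hsv[...,1]<75)&(hsv[...,2]>125)).astype(np.uint8)*255
    m=cv2.morphologyEx(m,cv2.MORPH_CLOSE,np.ones((5,5)))
    out=[]
    for c in cv2.findContours(m,cv2.RETR_EXTERNAL,cv2.CHAIN_APPROX_NONE)[0]:
        if cv2.contourArea(c)>150:
            (a,b),s,_=cv2.fitEllipse(c);out.append((a+x,b+y,s))
    return out,m
E
python3 - <<'E'
from h import *
im=cv2.imread("pics/top0.png")
ps,m=pucks(im)
for a,b,s in ps: print("puck",round(a,1),round(b,1),np.round(s,1),cast("top",a,b,.026).round(4),cast("top",a,b,.036).round(4))
x,y,w,h=250,125,130,125
hsv=cv2.cvtColor(im,cv2.COLOR_BGR2HSV)[y:y+h,x:x+w]
print(hsv[100,60],hsv[40,60],hsv[5,5])
t=((hsv[...,1]>80)&(hsv[...,0]<25)).astype(np.uint8)*255
t=cv2.morphologyEx(cv2.morphologyEx(t,cv2.MORPH_CLOSE,np.ones((15,15))),cv2.MORPH_OPEN,np.ones((9,9)))
c=max(cv2.findContours(t,cv2.RETR_EXTERNAL,cv2.CHAIN_APPROX_NONE)[0],key=cv2.contourArea)
q=cv2.boxPoints(cv2.minAreaRect(c));ap=cv2.approxPolyDP(c,8,True)[:,0]
for p in ap: print("corner",p+[x,y],cast("top",*(p+[x,y]),.022).round(4))
v=cv2.resize(im[y:y+h,x:x+w],None,fx=4,fy=4,interpolation=cv2.INTER_CUBIC)
cv2.imwrite("pics/crop0.png",v)
E
```

```text
puck 314.5 189.5 [140.1 153.4] [ 0.5462 -0.0449  0.026 ] [ 0.5439 -0.0445  0.036 ]
[ 16 133 198] [ 13 163 150] [ 21  28 128]
corner [359 136] [ 0.6883 -0.1634  0.022 ]
corner [250 147] [0.6622 0.119  0.022 ]
corner [266 249] [0.3982 0.0772 0.022 ]
corner [379 234] [ 0.4321 -0.2031  0.022 ]
```

View pics/crop0.png

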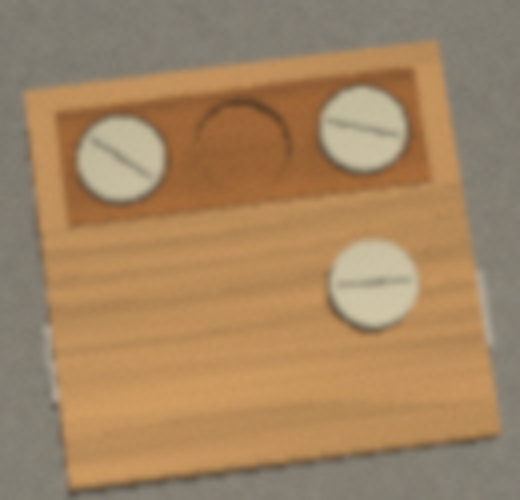

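The crop confirms it: the loose puck, with a horizontal score line, is on the deck at crop (374,283). The empty middle pocket is near (243,145), between the two seated pucks.

```bash
sed -i 's/hsv\[...,2\]>125/hsv[...,2]>165/' h.py
python3 - <<'E'
from h import *
im=cv2.imread("pics/top0.png")
ps,m=pucks(im)
for a,b,s in ps: print("puck",round(a,1),round(b,1),np.round(s,1),cast("top",a,b,.026).round(4),cast("top",a,b,.036).round(4))
C=[]
for u,v in [(25,90),(437,42),(500,435),(70,490)]:
    p=cast("top",250+u/4-.4,125+v/4-.4,.022);C.append(p);print(p.round(4))
C=np.array(C)[:,:2]
ex=(C[0]+C[1]-C[2]-C[3]);ex/=np.linalg.norm(ex);ey=np.array([-ex[1],ex[0]]);print("ex",ex,np.degrees(np.arctan2(ex[1],ex[0])),"pocket from corners",C.mean(0)+ex*.0755)
for i in range(4): print(np.linalg.norm(C[i]-C[i-1]).round(4))
# scene camera pucks
im2=cv2.imread("pics/scene0.png")
ps,m=pucks(im2,"scene",(165,175,165,105))
for a,b,s in ps: print("scene puck",round(a,1),round(b,1),np.round(s,1),cast("scene",a,b,.026).round(4),cast("scene",a,b,.036).round(4))
# jar, brush rough
for n,u,v,z in [("jarcap",438,209,.085),("brush top",172,155,.02),("brush",168,187,.02),("brush end",157,228,.02)]: print(n,cast("top",u,v,z).round(3))
E
```

```text
puck 343.1 195.2 [20.1 20.7] [ 0.5307 -0.1162  0.026 ] [ 0.5285 -0.1151  0.036 ]
puck 280.0 164.2 [18.7 20.2] [0.6135 0.0416 0.026 ] [0.6106 0.0412 0.036 ]
puck 340.4 156.6 [18.9 19.9] [ 0.6317 -0.1127  0.026 ] [ 0.6286 -0.1117  0.036 ]
[0.6616 0.1038 0.022 ]
[ 0.6908 -0.1631  0.022 ]
[ 0.4339 -0.1922  0.022 ]
[0.4029 0.0745 0.022 ]
ex [0.99364295 0.11257747] 6.463916972436785 pocket from corners [ 0.62232372 -0.0357518 ]
0.2603
0.2685
0.2585
0.2684
scene puck 242.0 251.4 [15.7 23.2] [0.6168 0.0415 0.026 ] [0.6219 0.0506 0.036 ]
scene puck 201.0 217.2 [12.4 21.2] [ 0.6347 -0.1137  0.026 ] [ 0.6395 -0.1022  0.036 ]
scene puck 237.4 197.8 [12.1 22.2] [ 0.5235 -0.1298  0.026 ] [ 0.5301 -0.1181  0.036 ]
jarcap [ 0.482 -0.337  0.085]
brush top [0.646 0.324 0.02 ]
brush [0.56 0.33 0.02]
brush end [0.453 0.355 0.02 ]
```

```bash
cat >> h.py <<'E'
from scipy.spatial.transform import Rotation as Ro
PK=np.array([.6235,-.0357]);EX=np.array([.9936,.1126]);EY=np.array([-.1126,.9936])
def hand():
    s=bot.get_state();R=Ro.from_quat(s["tool_rot"]).as_matrix()
    j=R[:,2];d=s["eef_pos"][:2]-PK
    print("t",round(s["time"],2),"eef",s["eef_pos"].round(4),"toolx",R[:,0].round(3),"jaw deg",np.degrees(np.arctan2(j[1],j[0])).round(1),"rel pocket tray mm",(1000*np.array([d@EX,d@EY])).round(1),"w",s["grip_width"].round(4),"q7",s["joint_positions"].round(2),"F",s["wrist_force"].round(1))
    return s
E
python3 -c "
from h import *
s=hand()"
```

```text
Traceback (most recent call last):
  File "h.py", line 23, in hand
    print("t",round(s["time"],2),"eef",s["eef_pos"].round(4),"toolx",R[:,0].round(3),"jaw deg",np.degrees(np.arctan2(j[1],j[0])).round(1),"rel pocket tray mm",(1000*np.array([d@EX,d@EY])).round(1),"w",s["grip_width"].round(4),"q7",s["joint_positions"].round(2),"F",s["wrist_force"].round(1))
                                                                                                                                                                                                         ^^^^^^^^^^^^^^^^^^^^^
AttributeError: 'float' object has no attribute 'round'
```

```bash
sed -i 's/s\["grip_width"\].round(4)/round(s["grip_width"],4)/' h.py
python3 -c "
from h import *
s=hand()"
```

```text
t 0.1 eef [0.2469 0.6812 0.2178] toolx [-0.    -0.001 -1.   ] jaw deg 70.1 rel pocket tray mm [-293.4  754.7] w 0.0928 q7 [-1.3   0.6  -0.    1.6   0.    0.94 -0.08] F [-1.2  0.2  0.5]
```

Request:
{"api": "arm_command", "payload": {"increments": [[0,0,-0.0925,0.09,-0.141,0,-0.355],[0,0,-0.0925,0.09,-0.141,0,-0.355],[0,0,-0.0925,0.09,-0.141,0,-0.355],[0,0,-0.0925,0.09,-0.141,0,-0.355],[0,0,-0.0925,0.09,-0.141,0,-0.355],[0,0,-0.0925,0.09,-0.141,0,-0.355],[0,0,-0.0925,0.09,-0.141,0,-0.355],[0,0,-0.0925,0.09,-0.141,0,-0.355],[0,0,0,0,-0.141,0,-0.355],[0,0,0,0,-0.141,0,-0.355],[0,0,0,0,-0.141,0,-0.355],[0,0,0,0,-0.141,0,-0.355],[0,0,0,0,-0.141,0,-0.355],[0,0,0,0,-0.141,0,-0.355],[0,0,0,0,-0.141,0,-0.355],[0,0,0,0,0,0,-0.355]]}}

```text
time: 2.1
eef_pos: [0.5153, -0.1395, 0.2187]
tool_rot: [-0.038, 0.706, 0.037, 0.706]
wrist_force: [0.1, 1.0, 0.6]
grip_width: 0.0299
```

```bash
python3 -c "
from h import *
s=hand()"
```

```text
t 2.1 eef [ 0.5153 -0.1395  0.2187] toolx [ 0.    -0.002 -1.   ] jaw deg 6.1 rel pocket tray mm [-119.2  -91. ] w 0.0299 q7 [-0.1   0.39  0.35  2.05 -0.19  0.73  0.47] F [0.1 1.  0.6]
```

Request:
{"api": "arm_command", "payload": {"increments": [[0,0,0,0.024,-0.03,0,-0.355],[0,0,0,0.024,-0.03,0,-0.355],[0,0,0,0,0,-0.087,-0.355],[0,0,0,0,0,-0.087,-0.355],[0,0,0,0,0,-0.087,-0.355],[0,0,0,0,0,-0.087,-0.355],[0,0,0,0,0,0,-0.355]]}}

```text
time: 2.98
eef_pos: [0.5348, -0.1578, 0.0773]
tool_rot: [-0.04, 0.707, 0.041, 0.705]
wrist_force: [0.8, -1.0, 0.4]
grip_width: 0.0299
```

```bash
python3 -c "
from h import *
s=hand()
im,d=vision.camera('scene');cv2.imwrite('pics/s1.png',cv2.resize(im[130:290,150:350],None,fx=4,fy=4,interpolation=cv2.INTER_CUBIC))"
```

```text
t 2.98 eef [ 0.5348 -0.1578  0.0773] toolx [-0.004  0.001 -1.   ] jaw deg 6.6 rel pocket tray mm [-101.9 -111.3] w 0.0299 q7 [ 0.03  0.62  0.23  2.11 -0.31  0.45  0.61] F [ 0.8 -1.   0.4]
```

View pics/s1.png

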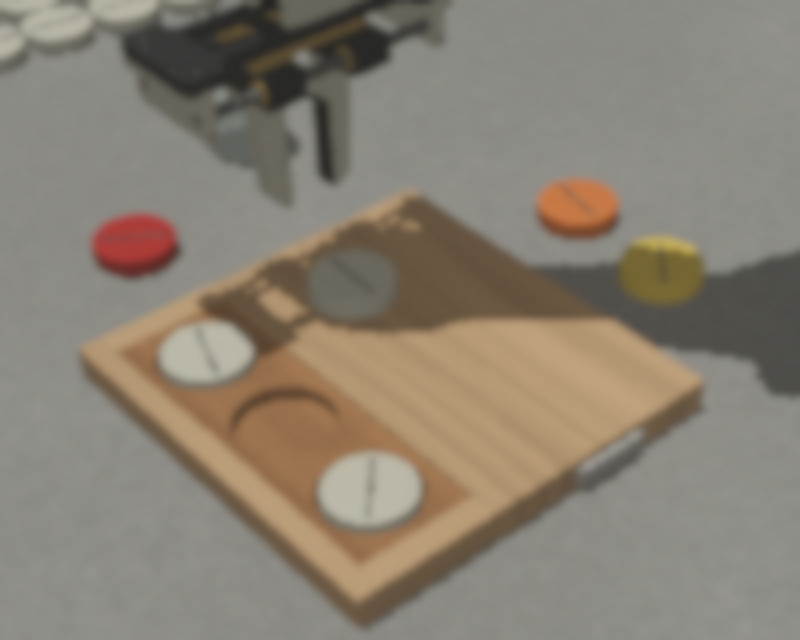

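The fingers (crop about 275-335,190) are behind the loose puck (350,283) and clear of everything. Lowering to just above the deck.

Request:
{"api": "arm_command", "payload": {"increments": [[0,0,0,0,-0.01,-0.05,-0.355],[0,0,0,0,0,-0.05,-0.355],[0,0,0,0,0,-0.026,-0.355],[0,0,0,0,0,0,-0.355]]}}

```text
time: 3.52
eef_pos: [0.5357, -0.1626, 0.0294]
tool_rot: [-0.04, 0.706, 0.04, 0.706]
wrist_force: [-0.8, -0.2, 0.7]
grip_width: 0.0301
```

```bash
python3 -c "
from h import *
s=hand()"
```

```text
t 3.52 eef [ 0.5357 -0.1626  0.0294] toolx [ 0.  0. -1.] jaw deg 6.5 rel pocket tray mm [-101.5 -116.2] w 0.0301 q7 [ 0.07  0.69  0.18  2.12 -0.34  0.35  0.64] F [-0.8 -0.2  0.7]
```

Request:
{"api": "arm_command", "payload": {"increments": [[0,0,0,-0.0014,0.0124,-0.0075,-0.355],[0,0,0,-0.0014,0.0124,0,-0.355],[0,0,0,-0.0014,0.0124,0,-0.355],[0,0,0,-0.0014,0.0124,0,-0.355],[0,0,0,-0.0014,0.0124,0,-0.355],[0,0,0,-0.0014,0.0124,0,-0.355],[0,0,0,-0.0014,0.0124,0,-0.355],[0,0,0,-0.0014,0.0124,0,-0.355],[0,0,0,-0.0014,0.0124,0,-0.355],[0,0,0,-0.0014,0.0124,0,-0.355],[0,0,0,-0.0014,0.0124,0,-0.355],[0,0,0,-0.0014,0.0124,0,-0.355],[0,0,0,0,0,0,-0.355]]}}

```text
time: 5.15
eef_pos: [0.5284, -0.1024, 0.0259]
tool_rot: [-0.04, 0.706, 0.04, 0.706]
wrist_force: [-0.6, -0.4, 0.2]
grip_width: 0.03
```

```bash
cat >> h.py <<'E'
def crop(n):
    im,d=vision.camera('scene');cv2.imwrite(f'pics/{n}.png',cv2.resize(im[160:290,160:340],None,fx=4,fy=4,interpolation=cv2.INTER_CUBIC))
    return im
def scp(im,z=.036):
    for a,b,s in pucks(im,"scene",(165,175,165,105))[0]:
        p=cast("scene",a,b,z)[:2]-PK;print("px",round(a,1),round(b,1),np.round(s,1),"tray mm",(1000*np.array([p@EX,p@EY])).round(1))
E
python3 -c "
from h import *
s=hand();scp(crop('s2'))"
```

```text
t 5.15 eef [ 0.5284 -0.1024  0.0259] toolx [-0.  0. -1.] jaw deg 6.5 rel pocket tray mm [-102.   -55.6] w 0.03 q7 [-0.03  0.69  0.17  2.17 -0.37  0.31  0.57] F [-0.6 -0.4  0.2]
px 241.9 251.4 [17.2 24.3] tray mm [ 8.  85.6]
px 200.4 217.1 [14.1 20.7] tray mm [  9.2 -69.1]
```

View pics/s2.png

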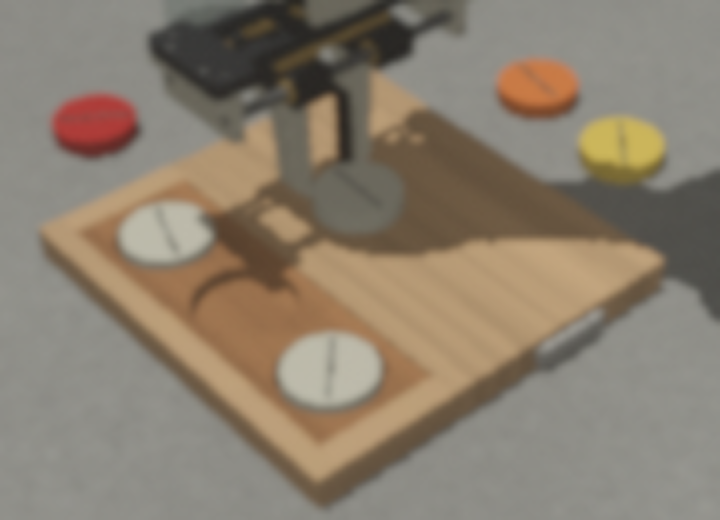

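The puck (crop 358,197) is cradled by both fingers and sliding flat. Pushing 25 mm more, then backing off and rising.

Request:
{"api": "arm_command", "payload": {"increments": [[0,0,0,-0.0014,0.0124,0,-0.355],[0,0,0,-0.0014,0.0124,0,-0.355],[0,0,0,-0.0014,0.0124,0,-0.355],[0,0,0,-0.0014,0.0124,0,-0.355],[0,0,0,-0.0014,0.0124,0,-0.355],[0,0,0,0,0,0,-0.355]]}}

```text
time: 5.95
eef_pos: [0.5257, -0.0777, 0.026]
tool_rot: [-0.04, 0.706, 0.04, 0.706]
wrist_force: [0.1, 0.8, 0.9]
grip_width: 0.03
```

Request:
{"api": "arm_command", "payload": {"increments": [[0,0,0,0.0028,-0.0248,0,-0.355],[0,0,0,0.0028,-0.0248,0,-0.355],[0,0,0,0.0028,-0.0248,0,-0.355],[0,0,0,0,0,0.08,-0.355],[0,0,0,0,0,0.08,-0.355],[0,0,0.12,-0.03,0,0.04,-0.355],[0,0,0.12,-0.03,0,0,-0.355],[0,0,0.12,-0.03,0,0,-0.355],[0,0,0.12,-0.03,0,0,-0.355],[0,0,0.12,-0.03,0,0,-0.355],[0,0,0.12,0,0.02,0,-0.355],[0,0,0.12,0,0.02,0,-0.355],[0,0,0.12,0,0.02,0,-0.355],[0,0,0.09,0,0.02,0,-0.355],[0,0,0,0,0,0,-0.355]]}}

```text
time: 7.82
eef_pos: [0.4692, -0.0766, 0.1061]
tool_rot: [0.528, -0.47, -0.528, -0.47]
wrist_force: [-0.1, 0.1, 0.3]
grip_width: 0.03
```

```bash
python3 -c "
from h import *
s=hand()
im=crop('s3');a,d=vision.camera('top');t=cv2.resize(a[125:250,250:380],None,fx=4,fy=4,interpolation=cv2.INTER_CUBIC)
b=cv2.imread('pics/s3.png')[:500,150:];b=b[:500]
cv2.imwrite('pics/c3.png',cv2.resize(np.hstack([t,b]),None,fx=.73,fy=.73));np.save('t3.npy',a);np.save('sc3.npy',im)
scp(im)"
```

```text
t 7.83 eef [ 0.4692 -0.0766  0.1061] toolx [ 0.  0. -1.] jaw deg 96.6 rel pocket tray mm [-157.9  -23.2] w 0.03 q7 [ 0.16  0.49 -0.17  2.26  0.2   0.41  1.52] F [-0.1  0.1  0.3]
px 242.0 251.4 [17.1 23.9] tray mm [ 8.  85.7]
px 201.0 217.0 [13.8 22. ] tray mm [  8.1 -68.5]
px 255.3 211.3 [13.5 23.3] tray mm [-100.9   -0.5]
```

View pics/c3.png

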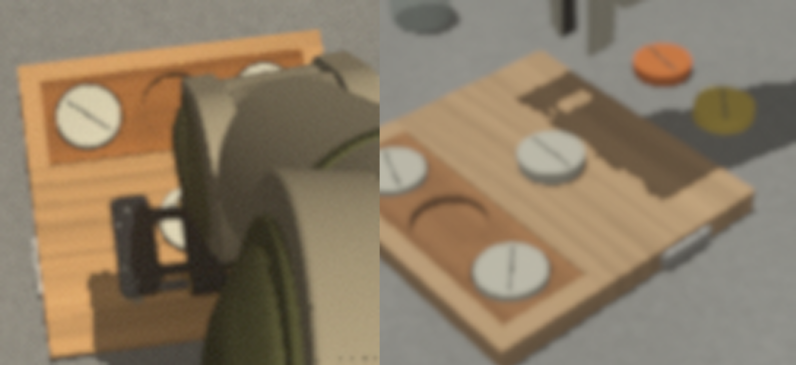

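The scene view shows the puck at tray (-101, 0), straight in front of the middle pocket; the arm hides the top view. Centring behind it and lowering.

Request:
{"api": "arm_command", "payload": {"increments": [[0,0,0,-0.003,0.03,0,-0.355],[0,0,0,-0.003,0.028,0,-0.355],[0,0,0,0,0,-0.06,-0.355],[0,0,0,0,0,-0.06,-0.355],[0,0,0,0,0,-0.05,-0.355],[0,0,0,0,0,-0.025,-0.355],[0,0,0,0,0,0,-0.355],[0,0,0,0,0,0,-0.355]]}}

```text
time: 8.93
eef_pos: [0.467, -0.0527, 0.0285]
tool_rot: [0.529, -0.47, -0.528, -0.47]
wrist_force: [-0.2, -0.3, 0.1]
grip_width: 0.0298
```

```bash
python3 -c "
from h import *
s=hand()"
```

```text
t 8.93 eef [ 0.467  -0.0527  0.0285] toolx [ 0.001 -0.    -1.   ] jaw deg 96.7 rel pocket tray mm [-157.4    0.7] w 0.0298 q7 [ 0.05  0.64 -0.08  2.32  0.25  0.19  1.43] F [-0.2 -0.3  0.1]
```

Request:
{"api": "arm_command", "payload": {"increments": [[0,0,0,0.0124,0,0,-0.355],[0,0,0,0.0124,0.0014,0,-0.355],[0,0,0,0.0124,0.0014,0,-0.355],[0,0,0,0.0124,0.0014,-0.006,-0.355],[0,0,0,0.0124,0.0014,0,-0.355],[0,0,0,0.0124,0.0014,0,-0.355],[0,0,0,0.0124,0.0014,0,-0.355],[0,0,0,0.0124,0.0014,0,-0.355],[0,0,0,0.0124,0.0014,0,-0.355],[0,0,0,0.0124,0.0014,0,-0.355],[0,0,0,0.0124,0.0014,0,-0.355],[0,0,0,0.0124,0.0014,0,-0.355],[0,0,0,0.0124,0.0014,0,-0.355],[0,0,0,0.0124,0.0014,0,-0.355],[0,0,0,0.0124,0.0014,0,-0.355],[0,0,0,0.0124,0.0014,0,-0.355],[0,0,0,0,0,0,-0.355]]}}

```text
time: 11.05
eef_pos: [0.5467, -0.0444, 0.0257]
tool_rot: [0.529, -0.47, -0.528, -0.47]
wrist_force: [0.1, -0.3, -0.2]
grip_width: 0.0301
```

```bash
python3 -c "
from h import *
s=hand();scp(crop('s4'))"
```

```text
t 11.05 eef [ 0.5467 -0.0444  0.0257] toolx [ 0.001  0.    -1.   ] jaw deg 96.7 rel pocket tray mm [-77.3  -0. ] w 0.0301 q7 [ 0.06  0.68 -0.11  2.14  0.22  0.33  1.44] F [ 0.1 -0.3 -0.2]
px 241.9 251.4 [17.2 24.2] tray mm [ 8.  85.6]
px 233.3 223.2 [10.1 21.1] tray mm [-34.9  -0.5]
px 200.9 217.0 [13.9 22.2] tray mm [  8.2 -68.6]
```

View pics/s4.png

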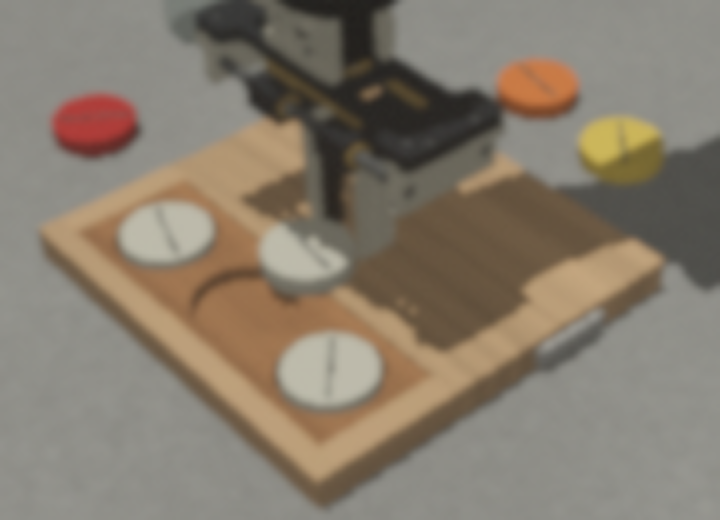

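The puck (crop 305,255) is in the cradle, still flat, its leading edge just over the pocket mouth (245,290). Continuing at half speed.

Request:
{"api": "arm_command", "payload": {"increments": [[0,0,0,0.0062,0.0007,0,-0.355],[0,0,0,0.0062,0.0007,0,-0.355],[0,0,0,0.0062,0.0007,0,-0.355],[0,0,0,0.0062,0.0007,0,-0.355],[0,0,0,0.0062,0.0007,0,-0.355],[0,0,0,0.0062,0.0007,0,-0.355],[0,0,0,0.0062,0.0007,0,-0.355],[0,0,0,0.0062,0.0007,0,-0.355],[0,0,0,0.0062,0.0007,0,-0.355],[0,0,0,0.0062,0.0007,0,-0.355],[0,0,0,0.0062,0.0007,0,-0.355],[0,0,0,0.0062,0.0007,0,-0.355],[0,0,0,0,0,0,-0.355]]}}

```text
time: 12.72
eef_pos: [0.5762, -0.0411, 0.0256]
tool_rot: [0.529, -0.47, -0.528, -0.47]
wrist_force: [0.0, 1.4, 0.0]
grip_width: 0.0298
```

```bash
python3 -c "
from h import *
s=hand();scp(crop('s5'))"
```

```text
t 12.72 eef [ 0.5762 -0.0411  0.0256] toolx [ 0.  0. -1.] jaw deg 96.7 rel pocket tray mm [-47.6  -0. ] w 0.0298 q7 [ 0.06  0.7  -0.12  2.07  0.22  0.38  1.45] F [0.  1.4 0. ]
px 241.4 251.6 [16.9 23.2] tray mm [ 9.4 85.5]
px 200.4 217.1 [14.2 21.2] tray mm [  9.1 -69.1]
```

View pics/s5.png

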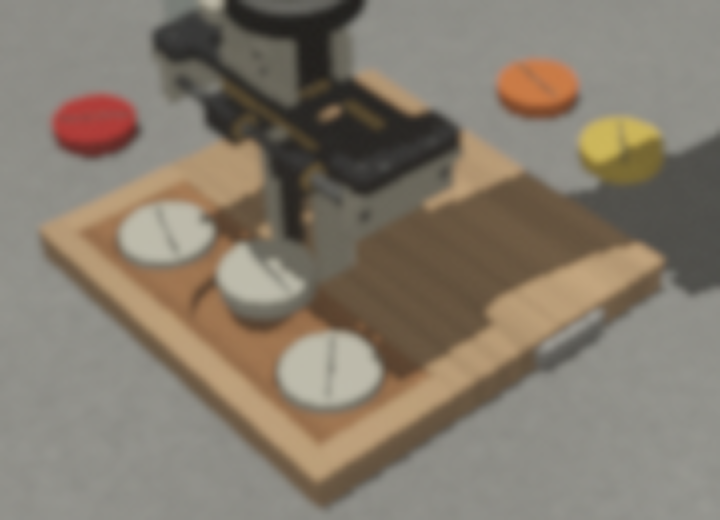

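The puck (crop 265,280) has tipped into the pocket, its leading edge down. Both seated pucks are unmoved. Slower now.

Request:
{"api": "arm_command", "payload": {"increments": [[0,0,0,0.0031,0.00035,0,-0.355],[0,0,0,0.0031,0.00035,0,-0.355],[0,0,0,0.0031,0.00035,0,-0.355],[0,0,0,0.0031,0.00035,0,-0.355],[0,0,0,0.0031,0.00035,0,-0.355],[0,0,0,0.0031,0.00035,0,-0.355],[0,0,0,0.0031,0.00035,0,-0.355],[0,0,0,0.0031,0.00035,0,-0.355],[0,0,0,0.0031,0.00035,0,-0.355],[0,0,0,0,0,0,-0.355]]}}

```text
time: 14.02
eef_pos: [0.5875, -0.0398, 0.0256]
tool_rot: [0.529, -0.47, -0.528, -0.47]
wrist_force: [0.2, 0.4, 0.2]
grip_width: 0.0297
```

```bash
python3 -c "
from h import *
s=hand();scp(crop('s6'))"
```

```text
t 14.03 eef [ 0.5875 -0.0398  0.0256] toolx [ 0.001  0.    -1.   ] jaw deg 96.7 rel pocket tray mm [-36.2  -0. ] w 0.0297 q7 [ 0.06  0.71 -0.13  2.05  0.21  0.4   1.45] F [0.2 0.4 0.2]
px 240.0 252.6 [14.8 21.6] tray mm [13.3 85.8]
px 219.0 232.9 [13.8 20.9] tray mm [9.6 5.3]
px 200.1 217.2 [14.4 20.2] tray mm [ 10.  -69.3]
```

View pics/s6.png

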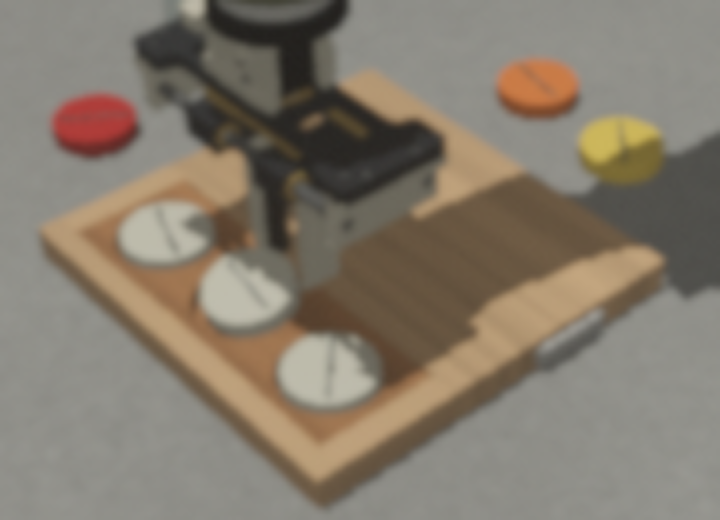

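The puck (crop 247,292) is nearly in, with its rear still high by the fingers. Nudging 1 mm per row.

Request:
{"api": "arm_command", "payload": {"increments": [[0,0,0,0.0025,0.0003,0,-0.355],[0,0,0,0.0025,0.0003,0,-0.355],[0,0,0,0.0025,0.0003,0,-0.355],[0,0,0,0,0,0,-0.355]]}}

```text
time: 14.58
eef_pos: [0.5901, -0.0395, 0.0256]
tool_rot: [0.528, -0.47, -0.528, -0.47]
wrist_force: [-0.4, 0.3, 0.4]
grip_width: 0.03
```

```bash
python3 -c "
from h import *
s=hand();scp(crop('s7'),.026)"
```

```text
t 14.57 eef [ 0.5901 -0.0395  0.0256] toolx [ 0.  0. -1.] jaw deg 96.7 rel pocket tray mm [-33.6  -0. ] w 0.03 q7 [ 0.06  0.71 -0.13  2.04  0.21  0.4   1.45] F [-0.4  0.3  0.4]
px 239.4 252.8 [14. 21.] tray mm [ 8.9 77.2]
px 218.0 233.7 [12.6 20. ] tray mm [ 6.8 -3.7]
px 199.8 217.1 [14.5 19.8] tray mm [  4.2 -80.8]
```

View pics/s7.png

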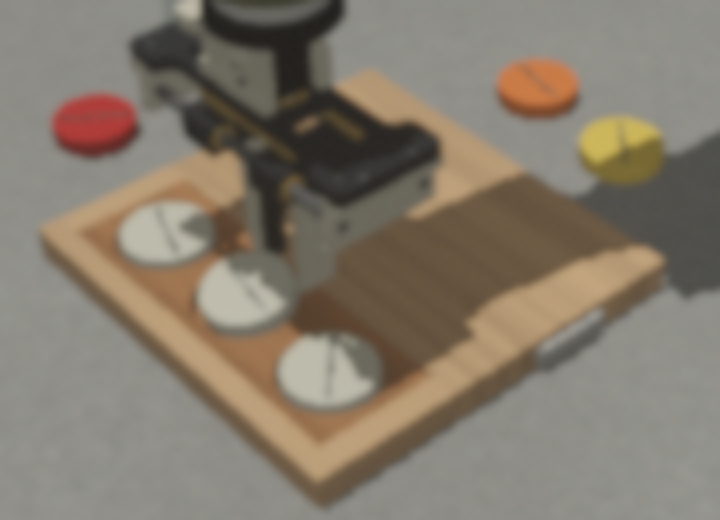

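The puck (crop 245,292) looks close to flat. From here I'll measure tilt and height from depth, which shadow doesn't affect.

```bash
cat >> h.py <<'E'
def planes(names=("scene",),r=.024):
    for name in names:
        im,d=vision.camera(name);c=vision.get_calibration(name);K=c["intrinsics"];T=c["world_to_cam"]
        v,u=np.mgrid[:420,:560];p=cv2.undistortPoints(np.stack([u,v],-1).reshape(-1,1,2).astype(float),K,np.array([c["k1"],0,0,0.]))[:,0]
        z=d.reshape(-1);X=np.c_[p[:,0]*z,-p[:,1]*z,-z];W=(X-T[:3,3])@T[:3,:3]
        for k,y in(("b",.078),("c",-.078),("puck",0)):
            q=PK+EY*y+(EX*.002 if name=="scene" else 0)
            L=np.c_[(W[:,:2]-q)@EX,(W[:,:2]-q)@EY,W[:,2]]
            s=(np.hypot(L[:,0],L[:,1])<r)&(z>0)&(L[:,2]>.01)&(L[:,2]<.042);P=L[s]
            A=np.c_[P[:,:2],np.ones(len(P))];f=np.linalg.lstsq(A,P[:,2],rcond=None)[0]
            # centroid of everything standing above deck
            h=(np.hypot(L[:,0],L[:,1])<.036)&(z>0)&(L[:,2]>.0235)&(L[:,2]<.045)
            print(name,k,len(P),"z mm",(f[2]*1e3).round(2),"slope x,y rad",f[:2].round(3),"rms mm",(1e3*np.std(P[:,2]-A@f)).round(2))
E
python3 -c "
from h import *
planes()"
```

```text
scene b 270 z mm 26.47 slope x,y rad [ 0.003 -0.004] rms mm 1.08
scene c 203 z mm 26.55 slope x,y rad [ 0.013 -0.017] rms mm 1.2
scene puck 288 z mm 30.53 slope x,y rad [-0.278 -0.031] rms mm 2.94
```

Request:
{"api": "arm_command", "payload": {"increments": [[0,0,0,0.0025,0.0003,0,-0.355],[0,0,0,0.0025,0.0003,0,-0.355],[0,0,0,0,0,0,-0.355]]}}

```text
time: 15.05
eef_pos: [0.5922, -0.0393, 0.0256]
tool_rot: [0.528, -0.47, -0.528, -0.47]
wrist_force: [-0.1, 0.2, 0.0]
grip_width: 0.0301
```

```bash
sed -i 's/(L\[:,2\]<.042);P/(L[:,2]<.042)\&(L[:,0]>-.012);P/' h.py; python3 -c "
from h import *
hand();planes()"
```

```text
t 15.05 eef [ 0.5922 -0.0393  0.0256] toolx [ 0.  0. -1.] jaw deg 96.7 rel pocket tray mm [-31.5  -0. ] w 0.0301 q7 [ 0.06  0.71 -0.13  2.03  0.21  0.41  1.45] F [-0.1  0.2  0. ]
scene b 221 z mm 26.37 slope x,y rad [-0.006 -0.009] rms mm 1.17
scene c 169 z mm 26.48 slope x,y rad [-0.013 -0.01 ] rms mm 1.3
scene puck 189 z mm 26.52 slope x,y rad [-0.025 -0.007] rms mm 1.32
```

The puck's top is now at 26.5 mm and level, the same as the seated pucks, so it has dropped in. Backing off and clearing.

Request:
{"api": "arm_command", "payload": {"increments": [[0,0,0,-0.0124,-0.0014,0,-0.355],[0,0,0,-0.0248,-0.0028,0,-0.355],[0,0,0,-0.0248,-0.0028,0,-0.355],[0,0,0,0,0,0.08,-0.355],[0,0,0,0,0,0.12,-0.355],[0,0,0,0,0,0.12,-0.355],[0,0,0,0,0,0.12,-0.355],[0,0,0,0,0.14,0,-0.355],[0,0,0,0,0.14,0,-0.355],[0,0,0,0,0.14,0,-0.355],[0,0,0,0,0.14,0,-0.355],[0,0,0,0,0.14,0,-0.355],[0,0,0,-0.05,0.14,0,-0.355],[0,0,0,-0.05,0.14,0,-0.355],[0,0,0,-0.05,0.14,0,-0.355],[0,0,0,0,0,0,-0.355],[0,0,0,0,0,0,-0.355]]}}

```text
time: 17.23
eef_pos: [0.507, 0.4049, 0.2013]
tool_rot: [0.529, -0.47, -0.528, -0.469]
wrist_force: [-0.0, -0.4, 0.0]
grip_width: 0.0298
```

```bash
python3 -c "
from h import *
hand();planes(('scene','top'))
im,d=vision.camera('top');a=im[125:250,250:380]
for x,y,s in pucks(im)[0]: print(round(x,1),round(y,1),np.round(s,1),cast('top',x,y,.026).round(4))
scp(crop('s8'),.026)
t=cv2.resize(im[60:320],(800,371));cv2.imwrite('pics/t8.png',t)"
```

```text
t 17.23 eef [0.507  0.4049 0.2013] toolx [-0.    -0.001 -1.   ] jaw deg 96.7 rel pocket tray mm [-66.2 450.9] w 0.0298 q7 [-0.62  0.53 -0.21  1.79  0.15  0.83  0.78] F [-0.  -0.4  0. ]
scene b 216 z mm 26.24 slope x,y rad [ 0.013 -0.002] rms mm 1.03
scene c 168 z mm 26.31 slope x,y rad [0.011 0.002] rms mm 1.23
scene puck 196 z mm 26.46 slope x,y rad [-0.007 -0.006] rms mm 1.24
top b 215 z mm 25.28 slope x,y rad [0.004 0.012] rms mm 1.95
top c 211 z mm 25.01 slope x,y rad [ 0.01  -0.011] rms mm 1.99
top puck 212 z mm 25.25 slope x,y rad [-0.011 -0.008] rms mm 2.16
279.9 164.3 [19.5 20.6] [0.6133 0.0417 0.026 ]
310.5 161.0 [19.6 20.8] [ 0.621  -0.0362  0.026 ]
340.4 156.6 [19.4 20.6] [ 0.6316 -0.1127  0.026 ]
px 242.0 251.3 [17.2 24.2] tray mm [ 1.8 77.3]
px 221.0 233.0 [15.4 23.1] tray mm [ 0.4 -1.3]
px 200.9 217.0 [14.  22.2] tray mm [  2.  -79.6]
```

View pics/t8.png

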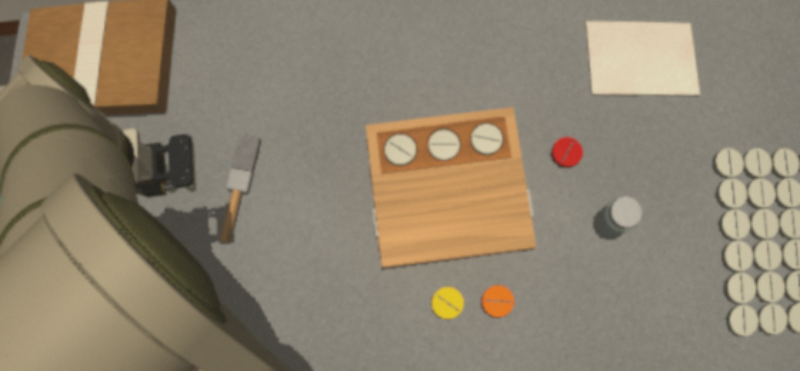

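The puck (443,144) lies in the middle pocket in line with the two seated pucks. The jar, brush and look-alikes are unmoved, and the arm is clear in the air.

```bash
python3 -c "
from h import *
print(ticket.sign_off())"
```

```text
the job is handed in; nothing more can be done
None
```

The loose puck is seated in the empty middle pocket, and I handed the job in at about 17.5 s of the 48 s; the sign-off reported no verdict. I pushed it with the two fingertips held 30 mm apart as a cradle. It went sideways along the deck first, then straight in at falling speed until it dropped.

**Last checks:**
- **Seating:** the puck's top is at the same height as the two seated pucks, within about 0.25 mm in both cameras. Its tilt is about 0.01 rad, the same as theirs within noise.
- **Centring:** its centre is within about 2 mm of the midpoint between the seated pucks.
- **Left alone:** the seated pucks moved 0.2 mm or less. In the final picture the jar and brush look unmoved, but I did not measure them.
- **Arm and forces:** the arm ended raised and clear to the left. The wrist force readings between moves never went above about 1.5 N.

**Disagreements:** the two cameras differ by about 3 mm on absolute position along the tray's x and about 1 mm on height, so I judged the fit relative to the seated pucks. The first depth check came out tilted partly because the fingers were in its window; I narrowed the window and it then agreed.

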